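# Roll a tube offcut up the drilling gutter into its cradle

## Robot

A 6-joint arm with a two-finger parallel gripper is mounted at the origin on the work surface. World frame = base frame: x ahead of the robot, y to its left, z up, the work surface at z = 0. Lengths are in mm, angles in rad, forces in N, time in s.
With the tool pointing down it reaches from about 275 to 1000 mm from the base axis. Payload 8.4 kg.
Tool frame: the origin (TCP) lies on the centre line of the jaws, within the pads' length; the fingertips stand r.tip_reach ahead of it and the grasp point (between the pads) lies 3 mm ahead of it (r.tip_reach is the distance from the TCP to the fingertips, in mm); z points along the fingers, y is the direction in which the jaws open and shut (so a half turn about z gives the same grasp; the last joint's range is limited). The gripper opens to 85 mm and grips with 20 to 120 N. Pads are 22 mm wide; open, the fingers measure 114 mm over their backs; the gripper's body (76 mm by 85 mm) begins 54 mm behind the grasp point. The pads swing forward as they close: fully open they stand 13 mm farther back than shut.
Start: joints at [1.277, 0.353, 1.633, -0, 1.155, -0.002], TCP at [179.796, 598.583, 253.281] pointing down, gripper open.
Joint ranges: [-2.63, 2.63], [-0.92, 2.1], [0.06, 2.66], [-1.3, 4.44], [0, 2.69], [-3.02, 3.02]. Speed limits (rad/s): [2.22, 2.22, 2.79, 3.14, 3.14, 3.14].

## Interface

Orientations are given as [roll, pitch, yaw] about the fixed x, y, z axes, in that order (R = Rz(yaw) Ry(pitch) Rx(roll)).
In Python, from rig import sense, optics, r, nets gives the robot as it stands. The module is installed in compiled form; this text tells all that it offers.
- The arm moves only by the tool carry_out, never from a script. Its argument "increments" is a list that holds one entry, the list of rows, each a list of 6 numbers: the shift along the tool's x, y, z normalised to -1 to 1, where 1 is 40 cm, then the turn, a rotation vector about the tool's x, y, z normalised to -1 to 1, where 1 is 60 degrees. A call has 1 to 5 rows; each row is the pose to reach, as a shift and turn from the pose commanded when the call began, along the tool's axes at that moment; what a row does not reach only later rows make up. A row lasts 1/12 s, in which the tool goes at most 41.7 mm and 7.16 degrees, less where a joint would pass 70% of its speed; a pose out of reach is approached as far as the arm can. A call with a number of a shift or a turn outside -1 to 1 is refused whole. A call with a gripper value outside its range is refused whole. "hand" is the closure, from 0 (fully open) to 1 (shut), set as the call begins (left out, the last holds). The fingers move at their own pace and stop on an object; "squeeze" is the grip in N (left out, the last holds). Time passes only in rows, so rows that repeat a pose let the fingers close. It gives the time, the measured TCP pose, the force and the opening at its end, in the units of the state.
- sense(): the state, without advancing time (a new reading comes with each control period).
- optics.grab_frame(name): name is "side" or "top"; returns a dict with "img" (420x560x3 uint8, red, green, blue), "range_z" (420x560 float32, mm along the optical axis (not along the pixel's ray), 0 where there is no reading), "fov_y" (degrees; the focal length in pixels is half the picture's height over the tangent of half this angle, whatever the lens; pixels are square), "cx", "cy" (the principal point, pixels), "R" (3x3) and "t" (3): a world point X has camera coordinates R X + t. Camera axes: x right, y down, z forward; pixel columns grow to the right and rows downward; lengths in mm; the calibration is good to about 2 mm. A picture is of the moment at which its call begins.
- r.sign_off(): hands the job in, once; it reports no verdict.
Trained networks look in the newest picture that a camera, given by its name, has taken for a name from the list of things; names that differ only in an ending like _2 or _b are one class to them, and where a whole thing is asked for, a point or a joint stands for the part that bears it (a point fixed in the world has none). Each returns a list of dicts, best first, with "confidence" (0 to 1); they miss things now and then, are a little off and sometimes report something else, mostly with a low value. They report only what shows in the picture. A call takes as long as a camera call. They do not tell look-alikes from the thing itself.
- nets.trace(target, camera): "mask" (420x560 bool, what is visible of it).
- nets.tip_of(target, camera): "point" ([x, y, z] in mm, in world coordinates, good to about 4 mm: a listed point, or the origin of a listed thing).
The state is a dict: "clock": time; "qpos": joint angles; "qvel": joint speeds; "joint_efforts": joint torques, N m; "eef_pos": TCP position; "tcp_rot": TCP orientation; "contact_force": force on the tool from outside, world axes, zero at the start; "wrist_torque": the same for the moment, N m; "opening": opening from 0.0 (shut) to 1.0 (fully open).
Only numpy, scipy, OpenCV 4.12 (cv2) and the standard library are available. Lean on these libraries where they do the work, as an engineer would, in place of code of your own. Each camera call takes 0.05 s, during which the arm holds its last target.

## Task

Roll the short aluminium tube up the sloping plywood gutter and over the crest at its top, by pushing it gently from behind with the fingertips, so that it comes to rest in the dip against the grey end stop and cannot roll back, ready to be marked for drilling. Only push it: do not pick it up or flick it, keep it straight in the gutter, then take the fingers away. Leave the knob, the switch box and the black spacer where they stand.

Things in the scene. Friction and masses are not known exactly. Their poses are not given: they have to be found in the camera images.
- tube: Slippery polished aluminium tube offcut, black end plugs, two red bands; diameter 44 mm, 60 mm long, 0.12 to 0.25 kg. Origin in its middle; its y axis is the tube's axis, x and z turn as it rolls. It starts lying across the gutter's low end (gutter x = -95 mm, 47 mm above the table) against a low lip, and rolls back there if let go on the slope.
- gutter: Plywood gutter fixed to the table, base 270 x 100 mm; place and direction vary. Origin at table height; x runs level along the gutter towards the uphill end, y across, z up; base spans x = -140 to 130 mm. Floor 64 mm wide; side walls 10 mm thick and only 10 mm above the floor, so most of the tube shows above them. The lip (x = -109 mm) is 5 mm high, under the tube's overhang.
- seat (a point): Where the tube's middle lies when it rests in the dip against the end stop: gutter x = 86 mm, y = 0, 64 mm above the table. Pushed until its middle is some mm past the crest, the tube rolls on into the seat by itself.
- ramp (a point): The crest: floor's middle line at gutter x = 60 mm, 46.7 mm above the table. Its x points uphill along the floor, which rises to it at 8 degrees from gutter x = -125 mm (20.7 mm above the table); z square to that floor. Over the crest the tube's middle is 69 mm above the table.
- cradle (a point): The same point, but x points along the floor that falls at 12 degrees from the crest to the end stop, z square to it. The grey end stop's upright face is at gutter x = 108 mm (floor there 36.5 mm above the table); it is 18 mm thick, 84 mm wide, top 76 mm above the table.
- knob_cap: Loose grey knob cap standing on the table beside the gutter, 42 mm across, 26 mm high; origin under its centre. To be left alone.
- switch_box: Loose black box with small toggle switches, 60 x 50 mm, 40 mm high (56 mm with the toggles); origin under its centre. To be left alone.
- spacer: Loose upright black cylinder with an orange band, 32 mm across, 55 mm high; origin under its centre. To be left alone.
Things that resemble listed ones, but are neither listed nor needed, are in the scene too. Leave any yellow look-alike of the tube alone.

How it is judged (in metres and radians):
At the end, for the whole second after the job is handed in: The tube lies at rest in the dip against the end stop: its middle within 6 mm of the seat, its axis within 0.1 rad of straight across the gutter, released and still (distance between tube and seat below 0.006 m and angle between the y axis of tube and the y axis of gutter, either way round below 0.1 rad and linear speed of tube below 0.02 m/s and angular speed of tube below 0.5 rad/s); the robot touches nothing.
It fails at once if the tube is lifted more than 5 mm off the gutter's floor (z of tube in the frame of ramp above 0.027 m or z of tube in the frame of cradle above 0.027 m).
It fails at once if the tube is flicked: it moves faster than 0.4 m/s (linear speed of tube above 0.4 m/s).
It fails at once if the grey knob is moved by more than 12 mm (distance of knob_cap from where it was at the start of the episode above 0.012 m).
It fails at once if the switch box is moved by more than 12 mm (distance of switch_box from where it was at the start of the episode above 0.012 m).
It fails at once if the black spacer is moved by more than 12 mm (distance of spacer from where it was at the start of the episode above 0.012 m).
It also fails if it takes over 37 s, if anything falls off the work surface, if the arm or the gripper's body presses on something with over 40 N, if the wrist force passes 120 N, or if a joint passes its speed limit or range.

## Working session

There is one attempt and no reset: what is moved stays moved. The work goes in short steps, Python scripts to look and compute and a tool call to move; the robot and the scene stay as the last step left them, time stands still between calls to the robot, and variables do not carry over. Pictures are saved under pics/ and viewed, and the job is handed in when it is done.

Besides the shell and the picture viewer there is one more tool, called after "Request:" as name(argument=value, ...) on one line, values as JSON. carry_out: Moves the arm, as the interface text tells. Its arguments: {"type":"object","properties":{"increments":{"type":"array","items":{"type":"array","items":{"type":"array","items":{"type":"number","minimum":-1,"maximum":1}}}},"hand":{"type":"number"},"squeeze":{"type":"number"}},"required":["increments"]}

```bash
mkdir -p pics; cat > h.py <<'E'
import numpy as np, cv2
from rig import sense, optics, r, nets
def grab(n):
    f=optics.grab_frame(n); f['f']=f['img'].shape[0]/2/np.tan(np.radians(f['fov_y'])/2); return f
def world(f,u,v,z=None):
    z=f['range_z'][int(v),int(u)] if z is None else z
    c=np.array([(u-f['cx'])/f['f']*z,(v-f['cy'])/f['f']*z,z]); return np.asarray(f['R']).T@(c-np.asarray(f['t']))
def proj(f,X):
    c=np.asarray(f['R'])@np.asarray(X,float)+np.asarray(f['t']); return c[0]/c[2]*f['f']+f['cx'],c[1]/c[2]*f['f']+f['cy']
def save(f,n,s=None):
    cv2.imwrite('pics/'+n,cv2.cvtColor(f['img'],cv2.COLOR_RGB2BGR))
E
python3 - <<'E'
from h import *
np.set_printoptions(precision=1,suppress=True)
print(r.tip_reach,sense())
for c in('side','top'):
    f=grab(c);save(f,c+'0.png');print(c,f['fov_y'],f['cx'],f['cy'],-np.asarray(f['R']).T@f['t'])
    for n in('tube','gutter','seat','ramp','cradle','knob_cap','switch_box','spacer'):
        print(n,[(round(d['confidence'],2),np.array(d['point'])) for d in nets.tip_of(n,c)][:4])
E
```

```text
22.0 {'clock': 0.0, 'qpos': array([ 1.3,  0.4,  1.6, -0. ,  1.2, -0. ]), 'qvel': array([ 0.,  0.,  0., -0., -0., -0.]), 'joint_efforts': array([  0. , -60.5, -34.2,  -0. ,   0. ,   0. ]), 'eef_pos': array([179.7, 598.1, 252.6]), 'tcp_rot': array([-3.1,  0. ,  2.8]), 'contact_force': array([ 0.3, -1.6, -0.1]), 'wrist_torque': array([0., 0., 0.]), 'opening': 0.9976868845760347}
side 48.52744455925561 277.9372046941054 203.35220970094935 [ 328.1 -627.4  472.8]
tube [(0.9, array([385.3, -20. ,  22.5])), (0.81, array([ 499.3, -157.2,   21.6])), (0.73, array([ 380.9, -138.1,   22.3])), (0.66, array([522.7, -11.3,  52.8]))]
gutter [(0.83, array([594. ,  48.3,   0.1]))]
seat [(0.59, array([657. , 104.2,  60.7]))]
ramp [(0.59, array([641.1,  89. ,  48.3]))]
cradle [(0.89, array([640.4,  86.8,  40.3]))]
knob_cap [(0.92, array([618.5, -84.8,  -0.2]))]
switch_box [(0.96, array([703.5, -14.8,   0.6]))]
spacer [(0.76, array([522.4, 155.7,   0.4]))]
top 43.907586882548685 275.23887575482337 201.8064187614389 [ 390.2    2.7 1027.3]
tube [(0.8, array([ 385.5, -134. ,   19.7])), (0.75, array([ 501.3, -159.9,   20.4])), (0.66, array([521.5, -13.1,  50.8])), (0.66, array([385.7, -25.3,  20.6]))]
gutter [(0.97, array([596.6,  47.6,  -1.5]))]
seat [(0.93, array([662.4,  99.5,  65.8]))]
ramp [(0.88, array([637. ,  84.6,  50.8]))]
cradle [(0.73, array([639.3,  84.1,  43.5])), (0.23, array([704.7, -13.6,  -1. ]))]
knob_cap [(0.54, array([618.1, -84.8,  -0.5]))]
switch_box [(0.63, array([710.6, -12.1,  -1.8]))]
spacer [(0.67, array([524.7, 151.9,   0.1]))]
```

View pics/side0.png

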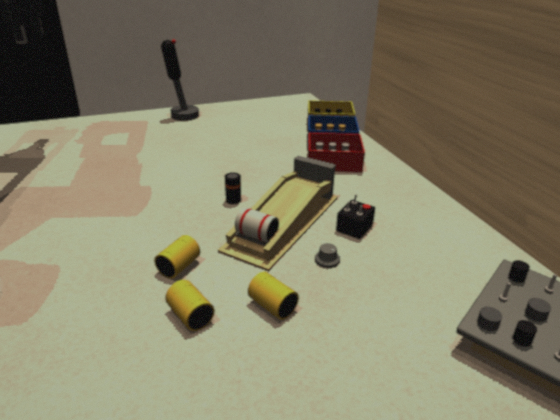

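View pics/top0.png

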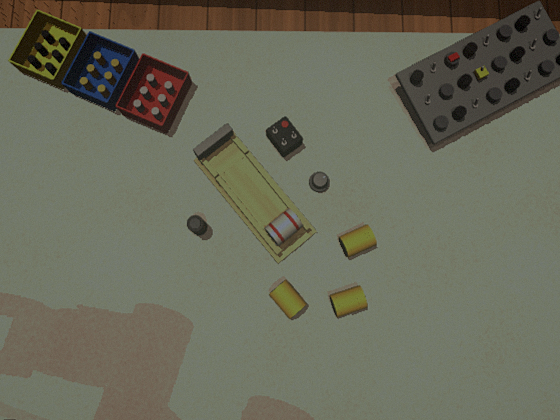

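The side view shows the tube at about (257,225), lying at the gutter's low end. The end stop is at about (315,168). In the top view the tube is at (284,226) and the end stop at (213,140), so uphill points up and to the left. The three yellow tubes, the knob, the box and the spacer are all clear of the gutter. Next I refine the gutter axis.

```bash
python3 - <<'E'
from h import *
np.set_printoptions(precision=1,suppress=True)
for c in('top','side'):
    f=grab(c); R=np.asarray(f['R']);t=np.asarray(f['t'])
    v,u=np.mgrid[:420,:560]; z=f['range_z']
    P=np.stack([(u-f['cx'])/f['f']*z,(v-f['cy'])/f['f']*z,z],-1)-t; P=P@R
    for n in('gutter','tube'):
        for d in nets.trace(n,c)[:5]:
            m=d['mask']; m2=cv2.erode(m.astype(np.uint8),np.ones((2,2)))>0
            p=P[m2&(z>0)]
            if n=='gutter':
                p=p[(p[:,2]>4)&(p[:,2]<90)]
            rect=cv2.minAreaRect(p[:,:2].astype(np.float32))
            print(c,n,round(d['confidence'],2),m.sum(),rect,p[:,2].min(),p[:,2].max(),np.median(p[:,:],0))
            if n=='gutter':
                s=p[p[:,2]>62]; s=s[np.hypot(s[:,0]-675,s[:,1]-112)<70]; print(' stop',len(s),s.mean(0),cv2.minAreaRect(s[:,:2].astype(np.float32)))
            if n=='tube' and p[:,2].max()>55:
                s=p[p[:,2]>np.percentile(p[:,2],70)]; q=s[:,:2]-s[:,:2].mean(0); w=np.linalg.svd(q,full_matrices=False)[2][0]; print(' top line',s.mean(0),np.degrees(np.arctan2(w[1],w[0])))
E
```

```text
top gutter 0.66 6263 ((589.8251953125, 42.88072204589844), (266.6925964355469, 98.52244567871094), 39.84462356567383) 4.0149878636267 80.66121201249501 [601.1  55.1  39.7]
 stop 393 [681.7 120.2  74.2] ((682.7550048828125, 121.39429473876953), (16.652393341064453, 81.4997787475586), 40.87871551513672)
top tube 0.96 755 ((382.99005126953125, -138.16397094726562), (43.203426361083984, 59.702091217041016), 17.22556495666504) -0.17482719609446945 48.48404583106168 [ 384.6 -137.6   41.1]
top tube 0.84 799 ((387.2431335449219, -26.403396606445312), (61.662628173828125, 44.308555603027344), 42.40138626098633) -3.2289628452751895 48.17795846680862 [387.2 -24.7  40.9]
top tube 0.58 714 ((520.4515380859375, -15.953380584716797), (38.40793228149414, 59.81632614135742), 39.988250732421875) 49.74077882550382 73.91380998310332 [520.2 -17.1  66.7]
 top line [522.6 -14.4  69.7] 129.03415573215784
top tube 0.56 723 ((498.572265625, -157.88917541503906), (39.370872497558594, 60.3365592956543), 23.883525848388672) 20.200810124109648 49.74655204956297 [ 497.2 -156.6   41.4]
side gutter 0.88 5867 ((587.2
[... 524 characters left out ...]
 (69.3873519897461, 41.99137496948242), 41.30312728881836) 0.43819522552391393 46.82509442587009 [383.1 -36.7  34.2]
side tube 0.67 1635 ((381.54705810546875, -138.57958984375), (43.66754913330078, 61.382545471191406), 19.459251403808594) 0.2062496771814305 46.69817110382466 [ 380.8 -157.1   37.3]
side tube 0.61 1051 ((519.2084350585938, -14.94680404663086), (44.95463943481445, 60.2297248840332), 40.89303970336914) 32.28215257460044 71.51587224994654 [513.7 -27.9  58.5]
 top line [517.2 -20.4  68.1] -47.02381362717627
side tube 0.54 463 ((614.6528930664062, -90.01874542236328), (32.35148620605469, 34.39994812011719), 33.61333465576172) 2.1759370504966946 28.91154796397675 [612.8 -95.4  16. ]
```

```bash
cat > plan.py <<'E'
import sys
from h import *
from scipy.spatial.transform import Rotation as Ro
a=np.radians(39.8);u=np.array([np.cos(a),np.sin(a),0]);n=np.array([-u[1],u[0],0]);O=np.array([593,46.5,0])
def cur():
    s=sense(); return s,np.array(s['eef_pos']),Ro.from_euler('xyz',s['tcp_rot'])
def g(p): d=np.asarray(p)-O; return np.array([d@u,d@n,d[2]])
def inc(gx,gy,z):
    s,p,R=cur(); T=O+gx*u+gy*n+[0,0,z]; Rt=Ro.from_euler('xyz',[np.pi,0,a])
    return R.inv().apply(T-p)/400,(R.inv()*Rt).as_rotvec()/np.radians(60)
if __name__=='__main__':
    np.set_printoptions(precision=4,suppress=True)
    s,p,R=cur();print('t',s['clock'],'gutter frame',g(p),'F',s['contact_force'],'open',s['opening'])
    print(inc(*map(float,sys.argv[1:4])))
E
python3 plan.py -145 0 200
```

```text
t 1.2 gutter frame [ 35.9463 688.6557 253.3013] F [ 0.2986 -0.1201  0.2766] open 0.9991769249218584
(array([-1.1864, -1.3271,  0.1332]), array([ 0.   , -0.   ,  2.058]))
```

Request:
carry_out(increments=[[[-0.066,-0.074,0,0,0,0.11],[-0.13,-0.148,0,0,0,0.22],[-0.2,-0.222,0,0,0,0.33],[-0.265,-0.296,0,0,0,0.44],[-0.33,-0.37,0,0,0,0.55]]], hand=0.65)

```text
clock: 1.62
eef_pos: [264.0, 417.2, 253.3]
tcp_rot: [3.141, 0.0, 2.269]
contact_force: [-0.0, -0.0, 0.3]
opening: 0.351
```

```bash
python3 plan.py -145 0 200
```

```text
t 1.6167 gutter frame [-15.4774 495.4082 253.2828] F [-0.0121 -0.0094  0.2669] open 0.35113910788317887
(array([-1.2375, -0.3279,  0.1332]), array([ 0.0002, -0.0001,  1.5031]))
```

Request:
carry_out(increments=[[[-0.095,-0.025,0,0,0,0.11],[-0.19,-0.05,0,0,0,0.22],[-0.285,-0.075,0,0,0,0.33],[-0.38,-0.1,0,0,0,0.44],[-0.475,-0.125,0,0,0,0.55]]])

```text
clock: 2.03
eef_pos: [348.8, 239.9, 253.6]
tcp_rot: [3.141, -0.0, 1.693]
contact_force: [0.9, 0.3, -1.0]
opening: 0.354
```

```bash
python3 plan.py -145 0 200
```

```text
t 2.0333 gutter frame [-63.8433 304.9392 253.5957] F [ 0.8656  0.3287 -0.9927] open 0.3543125196918152
(array([-0.7507,  0.2426,  0.1339]), array([ 0.0005, -0.0007,  0.953 ]))
```

Request:
carry_out(increments=[[[-0.09,0.03,0.01,0,0,0.11],[-0.18,0.06,0.02,0,0,0.22],[-0.27,0.09,0.03,0,0,0.33],[-0.36,0.12,0.04,0,0,0.44],[-0.45,0.15,0.05,0,0,0.55]]])

```text
clock: 2.45
eef_pos: [431.2, 68.8, 233.5]
tcp_rot: [3.141, -0.001, 1.116]
contact_force: [0.2, 0.4, -0.1]
opening: 0.349
```

```bash
python3 plan.py -145 0 150
```

```text
t 2.45 gutter frame [-110.019   120.6939  233.4535] F [ 0.1984  0.4329 -0.0807] open 0.34897436985750424
(array([-0.2034,  0.2394,  0.2087]), array([ 0.0006, -0.0007,  0.4025]))
```

Request:
carry_out(increments=[[[-0.05,0.06,0.04,0,0,0.1],[-0.1,0.12,0.08,0,0,0.2],[-0.15,0.18,0.12,0,0,0.3],[-0.203,0.239,0.16,0,0,0.402],[-0.203,0.239,0.2,0,0,0.402]]])

```text
clock: 2.87
eef_pos: [484.2, -48.1, 153.0]
tcp_rot: [3.138, -0.001, 0.692]
contact_force: [0.1, 1.0, -0.4]
opening: 0.35
```

```bash
python3 plan.py -145 0 90; python3 - <<'E'
from h import *
for c in('side','top'): save(grab(c),c+'1.png')
E
```

```text
t 2.8667 gutter frame [-144.1517   -2.9719  153.027 ] F [ 0.0832  1.0309 -0.4367] open 0.3497588379212335
(array([-0.0024, -0.0079,  0.1575]), array([ 0.003 , -0.0014, -0.0026]))
```

View pics/side1.png

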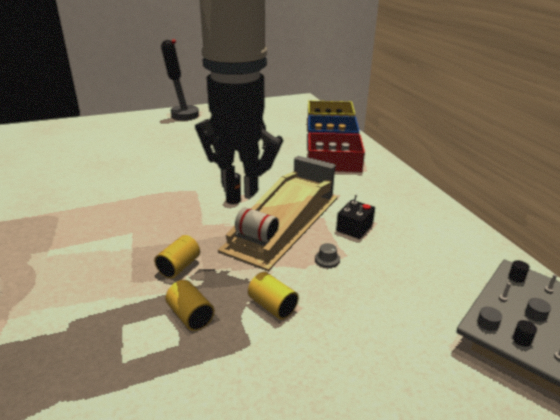

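View pics/top1.png

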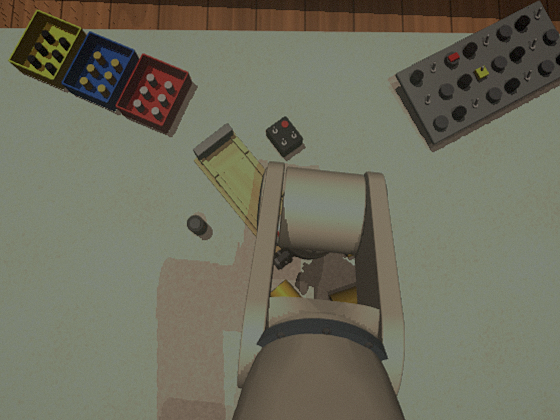

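The side view shows the fingers hanging at about (240,185), behind and above the tube at (257,225) and straddling the gutter's axis. The arm covers the tube in the top view. Now I descend.

Request:
carry_out(increments=[[[0,-0.003,0.05,0,0,0],[0,-0.006,0.1,0,0,0],[-0.002,-0.007,0.157,0,0,0],[-0.002,-0.007,0.19,0,0,0],[-0.002,-0.007,0.19,0,0,0]]])

```text
clock: 3.38
eef_pos: [477.5, -41.4, 76.0]
tcp_rot: [-3.139, 0.002, 0.703]
contact_force: [-1.0, -0.7, -0.6]
opening: 0.349
```

```bash
python3 plan.py -145 0 60; python3 - <<'E'
from h import *
save(grab('side'),'side2.png')
E
```

```text
t 3.3833 gutter frame [-144.9605    6.3966   75.9728] F [-1.0058 -0.6765 -0.5553] open 0.3494637943941864
(array([-0.0001,  0.0161,  0.0399]), array([-0.0025,  0.0023,  0.0078]))
```

View pics/side2.png

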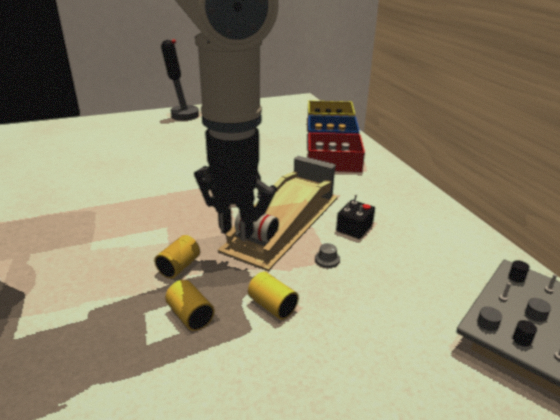

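The fingers hang just behind the tube. The y reading has a transient in it, so I hold for a moment and read it again.

Request:
carry_out(increments=[[[0,0.006,0,0,0,0],[0,0.006,0,0,0,0],[0,0.006,0,0,0,0]]])

```text
clock: 3.68
eef_pos: [481.7, -44.2, 78.6]
tcp_rot: [3.14, -0.002, 0.701]
contact_force: [-0.7, 0.4, -0.1]
opening: 0.347
```

```bash
python3 plan.py -145 0 60
```

```text
t 3.6833 gutter frame [-143.5471    1.5501   78.6013] F [-0.7196  0.4467 -0.0825] open 0.3470119398557896
(array([-0.0037,  0.0038,  0.0465]), array([ 0.0016, -0.0016,  0.0063]))
```

Request:
carry_out(increments=[[[-0.003,0.003,0.015,0,0,0.005],[-0.003,0.003,0.03,0,0,0.005],[-0.003,0.003,0.045,0,0,0.005],[-0.003,0.003,0.045,0,0,0.005]]])

```text
clock: 4.02
eef_pos: [479.7, -45.9, 58.0]
tcp_rot: [-3.14, 0.001, 0.696]
contact_force: [-0.6, 0.5, 0.6]
opening: 0.351
```

```bash
python3 plan.py -128 0 60; python3 - <<'E'
from h import *
f=grab('side')
im=cv2.resize(f['img'][130:310,160:400],None,fx=3,fy=3,interpolation=cv2.INTER_CUBIC)
cv2.imwrite('pics/z3.png',im[:,:,::-1])
E
```

```text
t 4.0167 gutter frame [-146.209     1.5892   58.0226] F [-0.5751  0.4606  0.6419] open 0.35070220588889867
(array([ 0.0455,  0.004 , -0.005 ]), array([-0.0014,  0.0013,  0.0009]))
```

View pics/z3.png

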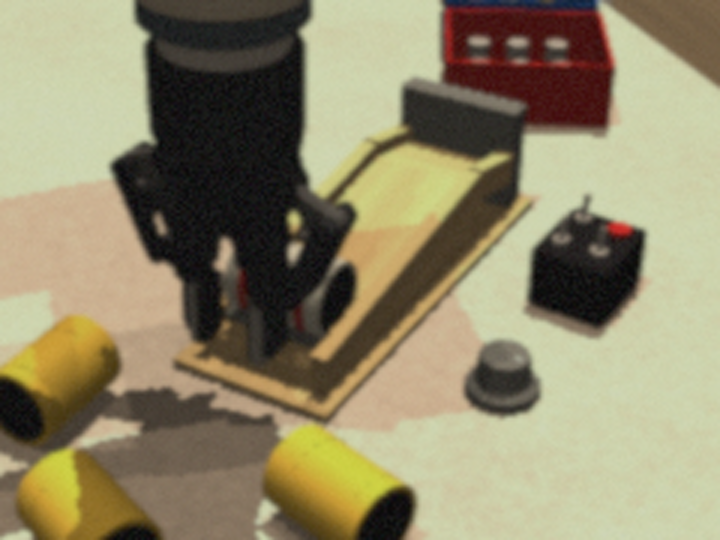

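Both fingertips stand behind the tube, at crop (203,310) and (262,330), clear of the walls. I advance to make contact.

Request:
carry_out(increments=[[[0.012,0.001,-0.001,0,0,0],[0.024,0.002,-0.002,0,0,0],[0.034,0.003,-0.003,0,0,0],[0.042,0.003,-0.004,0,0,0],[0.05,0.003,-0.005,0,0,0]]])

```text
clock: 4.48
eef_pos: [497.2, -33.7, 61.5]
tcp_rot: [3.141, -0.0, 0.696]
contact_force: [-1.0, -0.8, 1.2]
opening: 0.352
```

```bash
python3 plan.py -108 0 62; python3 - <<'E'
from h import *
f=grab('side')
im=cv2.resize(f['img'][130:310,160:400],None,fx=3,fy=3,interpolation=cv2.INTER_CUBIC)
cv2.imwrite('pics/z4.png',im[:,:,::-1])
E
```

```text
t 4.4833 gutter frame [-124.9392   -0.2531   61.4731] F [-0.9876 -0.7995  1.1527] open 0.35190669150343795
(array([ 0.0423, -0.0006, -0.0013]), array([ 0.0002, -0.0002,  0.0013]))
```

View pics/z4.png

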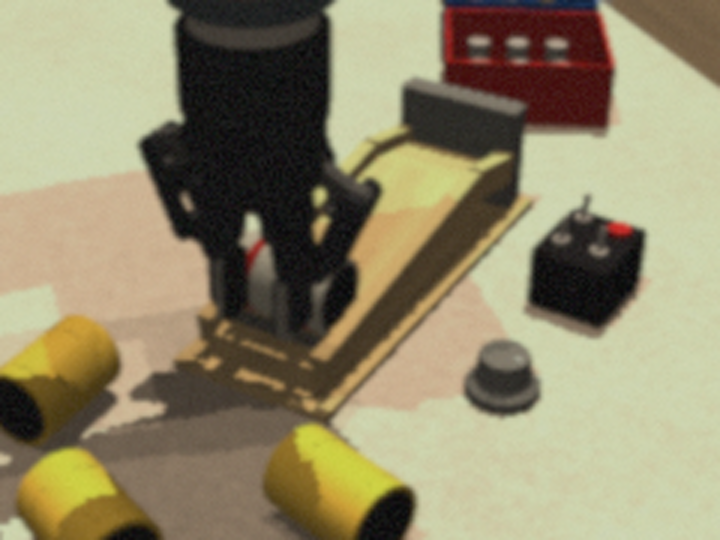

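The tips are at the tube, which starts to feel about 1.3 N. It sits straight, so I push up the slope.

Request:
carry_out(increments=[[[0.01,0,-0.0014,0,0,0],[0.02,0,-0.0028,0,0,0],[0.03,0,-0.0042,0,0,0],[0.04,0,-0.0056,0,0,0],[0.05,0,-0.007,0,0,0]]])

```text
clock: 4.95
eef_pos: [512.4, -20.9, 64.2]
tcp_rot: [3.142, -0.0, 0.696]
contact_force: [-1.1, -0.1, -0.6]
opening: 0.348
```

```bash
python3 plan.py -85 0 65; python3 - <<'E'
from h import *
f=grab('side')
im=cv2.resize(f['img'][130:310,160:400],None,fx=3,fy=3,interpolation=cv2.INTER_CUBIC)
cv2.imwrite('pics/z5.png',im[:,:,::-1])
E
```

```text
t 4.95 gutter frame [-105.0819   -0.1694   64.1722] F [-1.0628 -0.0927 -0.567 ] open 0.34767743768207865
(array([ 0.0502, -0.0004, -0.0021]), array([ 0.0001, -0.    ,  0.0011]))
```

View pics/z5.png

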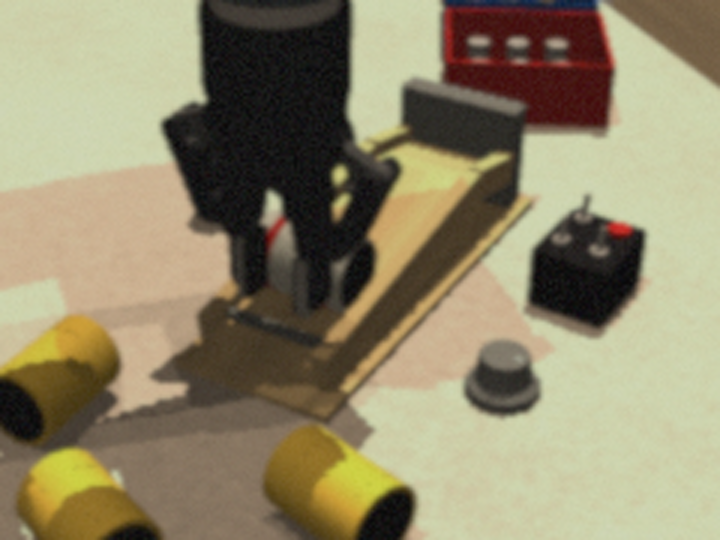

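The tube moves along with the tips and stays straight. I carry on.

Request:
carry_out(increments=[[[0.013,0,-0.0015,0,0,0],[0.026,0,-0.003,0,0,0],[0.039,0,-0.0045,0,0,0],[0.052,0,-0.006,0,0,0],[0.065,0,-0.0075,0,0,0]]])

```text
clock: 5.42
eef_pos: [532.5, -4.2, 67.2]
tcp_rot: [3.142, -0.0, 0.696]
contact_force: [-0.9, -0.9, -0.1]
opening: 0.35
```

Request:
carry_out(increments=[[[0.013,0,-0.0018,0,0,0],[0.026,0,-0.0036,0,0,0],[0.039,0,-0.0054,0,0,0],[0.052,0,-0.0072,0,0,0],[0.065,0,-0.009,0,0,0]]])

```text
clock: 5.83
eef_pos: [552.3, 12.5, 70.8]
tcp_rot: [-3.142, 0.0, 0.696]
contact_force: [-0.0, -0.5, -0.1]
opening: 0.35
```

```bash
python3 plan.py -28 0 71; python3 - <<'E'
from h import *
f=grab('side')
im=cv2.resize(f['img'][130:310,160:400],None,fx=3,fy=3,interpolation=cv2.INTER_CUBIC)
cv2.imwrite('pics/z6.png',im[:,:,::-1])
E
```

```text
t 5.8333 gutter frame [-53.0292  -0.0896  70.7501] F [-0.0269 -0.5028 -0.0659] open 0.35033002178379363
(array([ 0.0626, -0.0002, -0.0006]), array([-0.   ,  0.   ,  0.001]))
```

View pics/z6.png

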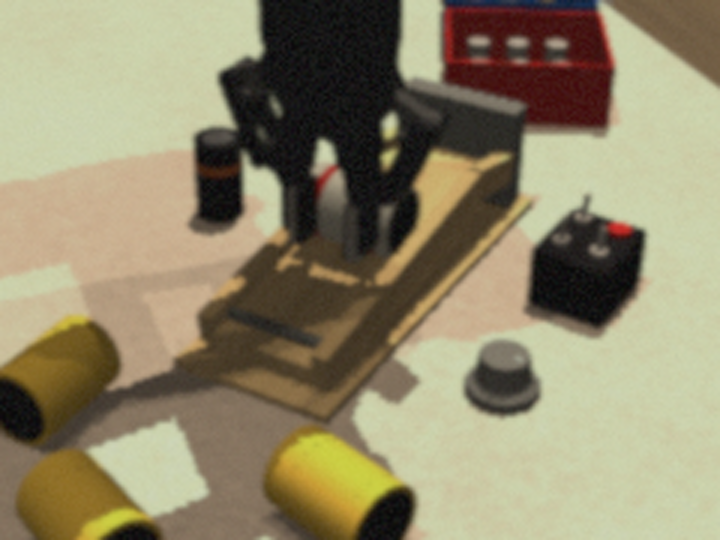

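It is still straight, at about gutter x = -20.

Request:
carry_out(increments=[[[0.013,0,-0.0016,0,0,0],[0.026,0,-0.0032,0,0,0],[0.039,0,-0.0048,0,0,0],[0.052,0,-0.0064,0,0,0],[0.065,0,-0.008,0,0,0]]])

```text
clock: 6.3
eef_pos: [572.3, 29.1, 74.0]
tcp_rot: [3.142, 0.0, 0.696]
contact_force: [-0.5, -0.0, 0.8]
opening: 0.35
```

Request:
carry_out(increments=[[[0.013,0,-0.0018,0,0,0],[0.026,0,-0.0036,0,0,0],[0.039,0,-0.0054,0,0,0],[0.05,0,-0.007,0,0,0],[0.06,0,-0.008,0,0,0]]])

```text
clock: 6.72
eef_pos: [590.8, 44.5, 77.2]
tcp_rot: [3.141, -0.0, 0.696]
contact_force: [-1.0, -0.8, 0.6]
opening: 0.351
```

```bash
python3 plan.py 28 0 80; python3 - <<'E'
from h import *
f=grab('side')
im=cv2.resize(f['img'][110:290,180:420],None,fx=3,fy=3,interpolation=cv2.INTER_CUBIC)
cv2.imwrite('pics/z7.png',im[:,:,::-1])
E
```

```text
t 6.7167 gutter frame [-2.9831 -0.0676 77.1827] F [-0.9996 -0.7507  0.5922] open 0.35101420804831845
(array([ 0.0775, -0.0001, -0.007 ]), array([ 0.0001, -0.0001,  0.0011]))
```

View pics/z7.png

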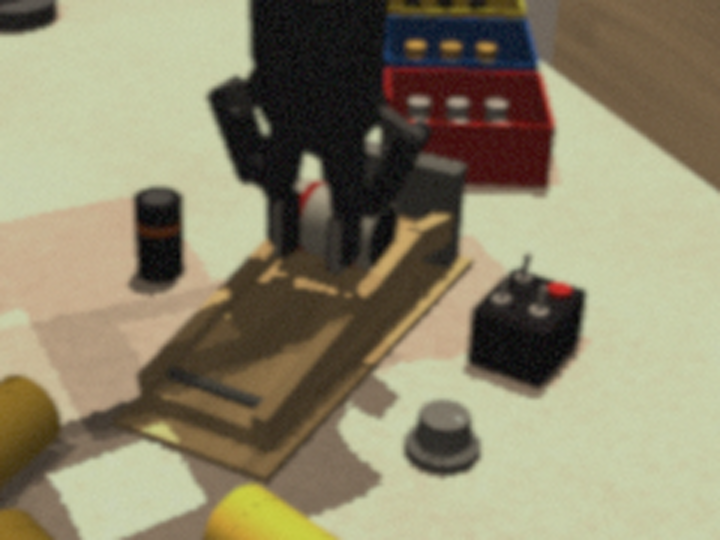

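The tube is at about x = 30. I slow down for the crest.

Request:
carry_out(increments=[[[0.01,0,-0.0013,0,0,0],[0.02,0,-0.0026,0,0,0],[0.03,0,-0.004,0,0,0],[0.04,0,-0.005,0,0,0],[0.047,0,-0.006,0,0,0]]])

```text
clock: 7.18
eef_pos: [605.2, 56.6, 79.6]
tcp_rot: [3.141, -0.0, 0.696]
contact_force: [0.1, -0.6, -0.1]
opening: 0.349
```

Request:
carry_out(increments=[[[0.006,0,-0.0008,0,0,0],[0.012,0,-0.0016,0,0,0],[0.017,0,-0.002,0,0,0],[0.022,0,-0.0025,0,0,0],[0.027,0,-0.003,0,0,0]]])

```text
clock: 7.6
eef_pos: [613.1, 63.2, 80.6]
tcp_rot: [-3.142, 0.0, 0.696]
contact_force: [-0.1, 0.3, -0.1]
opening: 0.348
```

```bash
python3 plan.py 35 0 82; python3 - <<'E'
from h import *
f=grab('side')
im=cv2.resize(f['img'][110:290,180:420],None,fx=3,fy=3,interpolation=cv2.INTER_CUBIC)
cv2.imwrite('pics/z8.png',im[:,:,::-1])
E
```

```text
t 7.6 gutter frame [26.1621 -0.003  80.6274] F [-0.0959  0.3395 -0.0899] open 0.34839728545878373
(array([ 0.0221,  0.    , -0.0034]), array([-0.0001,  0.0001,  0.001 ]))
```

View pics/z8.png

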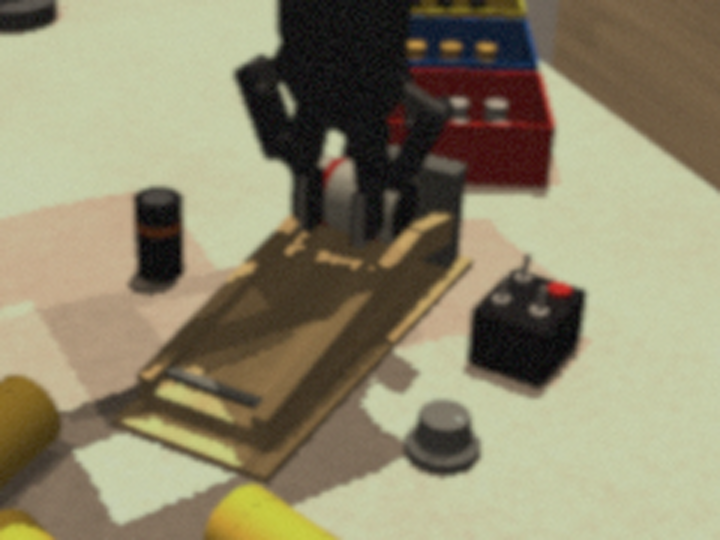

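The tube is at the crest. I push about 12 mm more, gently and level.

Request:
carry_out(increments=[[[0.006,0,-0.0005,0,0,0],[0.012,0,-0.001,0,0,0],[0.018,0,-0.001,0,0,0],[0.024,0,-0.001,0,0,0],[0.03,0,-0.001,0,0,0]]])

```text
clock: 8.07
eef_pos: [622.5, 71.0, 81.1]
tcp_rot: [3.142, -0.0, 0.696]
contact_force: [0.4, 0.2, 0.1]
opening: 0.348
```

```bash
python3 plan.py 0 0 82; python3 - <<'E'
from h import *
f=grab('side')
im=cv2.resize(f['img'][110:290,180:420],None,fx=3,fy=3,interpolation=cv2.INTER_CUBIC)
cv2.imwrite('pics/z9.png',im[:,:,::-1])
E
```

```text
t 8.0667 gutter frame [38.3864 -0.0309 81.0901] F [0.4135 0.1789 0.0851] open 0.34810888891631286
(array([-0.096 , -0.0002, -0.0023]), array([ 0.0001, -0.0001,  0.001 ]))
```

View pics/z9.png

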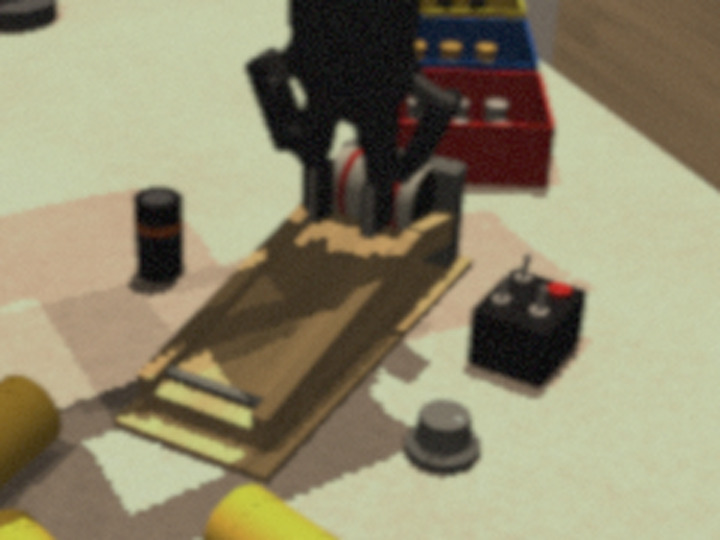

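```bash
cat > chk.py <<'E'
from plan import *
np.set_printoptions(precision=1,suppress=True)
for c in('side','top'):
    f=grab(c)
    print(c,sense()['clock'],[(round(d['confidence'],2),g(d['point'])) for d in nets.tip_of('tube',c) if abs(g(d['point'])[1])<40])
    R=np.asarray(f['R']);v,u_=np.mgrid[:420,:560]; z=f['range_z']
    P=(np.stack([(u_-f['cx'])/f['f']*z,(v-f['cy'])/f['f']*z,z],-1)-np.asarray(f['t']))@R
    for d in nets.trace('tube',c):
        p=P[(cv2.erode(d['mask'].astype(np.uint8),np.ones((3,3)))>0)&(z>0)]
        if len(p)<20: continue
        q=(p-O); gx=q@u; gy=q@n
        if abs(np.median(gy))<40:
            print(' mask',len(p),'x',gx.min(),gx.max(),'y',gy.min(),gy.max(),'ztop',np.percentile(p[:,2],98),cv2.minAreaRect(np.c_[gx,gy].astype(np.float32)))
    for nm in('knob_cap','switch_box','spacer'): print(nm,[np.array(d['point']) for d in nets.tip_of(nm,c)][:1])
E
python3 chk.py
```

```text
side 8.1667 [(0.76, array([-279.2,   -4.7,   17.1])), (0.68, array([87.9,  3. , 70.3]))]
 mask 286 x 62.26205251235148 102.78130561278748 y -29.4640750316952 29.450179323861363 ztop 85.40385825440194 ((75.99142456054688, -3.7413787841796875), (37.31512451171875, 61.533653259277344), 17.1939697265625)
 mask 1408 x -310.37311577905837 -257.5387536932885 y -41.430682709628925 26.239084252078992 ztop 45.24452427053196 ((-282.7859191894531, -6.907814025878906), (61.1376953125, 41.23249053955078), 71.82792663574219)
knob_cap [array([620.4, -84.7,  -0.1])]
switch_box [array([709.9, -14.9,   2.1])]
spacer [array([524.5, 153. ,   0.1])]
top 8.4667 [(0.8, array([-279.6,   -6.8,   21. ]))]
 mask 648 x -303.4717140012774 -248.96637079732125 y -40.36082870846839 22.84952712473435 ztop 46.54806700780751 ((-276.3331604003906, -8.303035736083984), (58.21750259399414, 39.295555114746094), 68.08941650390625)
knob_cap [array([618.4, -85.4,  -2.6])]
switch_box [array([708.7, -12.5,   0.1])]
spacer []
```

The tube is at x ≈ 88 and has rolled into the seat. I back the fingers off downhill, then raise them.

Request:
carry_out(increments=[[[-0.03,0,-0.003,0,0,0],[-0.06,0,-0.01,0,0,0],[-0.1,0,-0.03,0,0,0],[-0.15,0,-0.08,0,0,0],[-0.18,0,-0.15,0,0,0]]])

```text
clock: 9.13
eef_pos: [562.6, 23.1, 139.5]
tcp_rot: [-3.138, 0.005, 0.695]
contact_force: [-0.6, 0.1, -0.2]
opening: 0.351
```

Request:
carry_out(increments=[[[-0.06,0,-0.07,0,0,0],[-0.12,0,-0.14,0,0,0],[-0.18,0,-0.2,0,0,0],[-0.25,0,-0.25,0,0,0],[-0.3,0,-0.3,0,0,0]]])

```text
clock: 9.55
eef_pos: [471.8, -53.6, 262.1]
tcp_rot: [-3.141, 0.001, 0.695]
contact_force: [-0.0, -1.2, -0.4]
opening: 0.353
```

Request:
carry_out(increments=[[[-0.06,0.06,-0.02,0,0,0],[-0.12,0.12,-0.04,0,0,0],[-0.15,0.18,-0.04,0,0,0],[-0.15,0.2,-0.04,0,0,0],[-0.15,0.2,-0.04,0,0,0]]])

```text
clock: 9.97
eef_pos: [479.7, -153.8, 277.2]
tcp_rot: [3.141, -0.0, 0.693]
contact_force: [-1.2, -0.2, 0.1]
opening: 0.35
```

```bash
python3 chk.py; python3 - <<'E'
from h import *
a=[]
for c in('side','top'):
    f=grab(c); a.append(f['img'])
x,y=a
im=np.hstack([cv2.resize(x[110:290,200:400],None,fx=2,fy=2.0),cv2.resize(y[110:290,150:350],None,fx=2,fy=2.0)])
cv2.imwrite('pics/end.png',im[:,:,::-1]); print(sense()['qvel'],sense()['contact_force'])
E
```

```text
side 10.0167 [(0.95, array([-281.3,   -9.3,   18.1])), (0.56, array([90.4, -2.3, 66.5]))]
 mask 666 x 61.53162794170036 102.05876368978616 y -29.319890364126522 29.96794026839813 ztop 86.60084689637529 ((81.5739974975586, 0.5098495483398438), (38.826988220214844, 59.939414978027344), 2.149852991104126)
 mask 1418 x -310.4134445655269 -255.95592168515034 y -41.69172211292223 28.1782271416219 ztop 45.436929452180976 ((-282.00201416015625, -6.401954650878906), (61.87724685668945, 40.62732696533203), 70.10736083984375)
knob_cap [array([619.4, -87.7,  -0.2])]
switch_box [array([707.6, -13.6,   2.5])]
spacer [array([522.2, 151.6,   0.4])]
top 10.3167 [(0.97, array([87.3,  1.6, 65.2])), (0.7, array([-278.9,   -5.3,   21. ]))]
 mask 582 x 65.85834282326077 103.29242585239273 y -28.668088975048008 27.661512171167722 ztop 88.12383020496236 ((84.66156005859375, -0.5576076507568359), (56.31373596191406, 37.423851013183594), 89.5963363647461)
 mask 306 x -288.20846737351224 -250.1441169196301 y -22.389047994388257 23.98957240037356 ztop 45.92236848645547 ((-273.31475830078125, 2.0010929107666016), (37.38955307006836, 38.19086456298828), 67.3722152709961)
knob_cap [array([618.9, -83.5,  -0.3])]
switch_box [array([706.3, -17.2,  -3.2])]
spacer [array([527.1, 152.1,   0.3])]
[-0.0023768   0.00106247 -0.00020383 -0.00118886 -0.00139278  0.00076481] [0.24945629 0.28391994 0.22178806]
```

View pics/end.png

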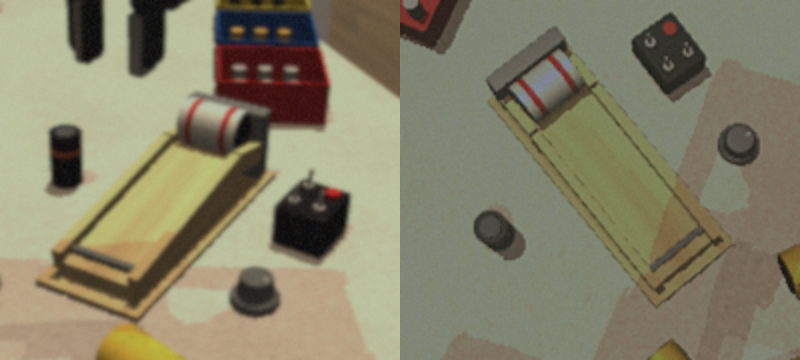

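Both views show the tube seated straight against the end stop, at crop (212,122) in the side view and (545,85) in the top view. The fingers are well clear, so I hand in the job.

```bash
python3 -c "
from rig import r
print(r.sign_off())"
```

```text
the job is handed in; nothing more can be done
None
```

I pushed the tube up the gutter with the two part-open fingertips and over the crest. It rolled into the dip against the grey end stop. I then backed the fingers off and raised them well clear, and handed the job in at about 10 s of the 37 s allowed. No verdict is reported.

**Tube position:** the last top view put its middle at gutter x ≈ 87, y ≈ 2, z ≈ 65 mm, against a seat at 86, 0, 64 mm. The side view's network point disagreed slightly, at x ≈ 90, y ≈ -2, z ≈ 66.5 mm, which is about its own error of 4 mm.

**Straightness:** the tube's outline came out about 0.4° off straight across the gutter from the top view and about 2° from the side view. The limit is about 5.7°.

**Everything else:** the knob, switch box and spacer read where they started, within the few mm of measuring noise, and I saw no sign of contact with any of them. I saw no contact forces above about 2 N. I did not measure the tube's speed as it rolled over the crest.

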